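# Find the stamped refill box and push it to the dispatch line

### The job

Two look-alike refill boxes stand on the kitchen table; one has a round green stamp on its underside. Without picking up or pinching anything, tip each box over towards the robot with the fingers so that it lies on its side with its underside facing away from the robot. Only when both are down, push the stamped box, still lying, sideways along the table until its middle is over the red tape line (the dispatch line); leave the other box off the line and everything else where it stands.

Things in the scene. Friction and masses are not known exactly. Their poses are not given: they have to be found in the camera images.
- box_a: Rigid closed box, white, blue lid, black rubber foot (bottom 10 mm, grips the table): 90 mm (x) by 95 mm (y) by 125 mm tall (z), smooth faces, 0.2 to 0.4 kg, weight central. Starts upright, -x side (paper label) roughly towards the robot. Origin: centre of its underside; z points to the lid. This is the box with the stamp underneath (green ring and dot, 60 mm across). It may stand left or right.
- box_b: Rigid closed box, white, blue lid, black rubber foot (bottom 10 mm, grips the table): 90 mm (x) by 95 mm (y) by 125 mm tall (z), smooth faces, 0.2 to 0.4 kg, weight central. Starts upright, -x side (paper label) roughly towards the robot. Origin: centre of its underside; z points to the lid. This is the box without a stamp. It may stand left or right.
- box_a_mid (a point): Middle of the stamped box's volume, 62.5 mm from its underside along its z.
- box_b_mid (a point): Middle of the unstamped box's volume, 62.5 mm from its underside along its z.
- box_a_foot (a point): Middle of the stamped box's near (-x) bottom edge, which stays on the table. Pulled towards the robot near the top of its far side, the box pivots here, hardly sliding, and past about 36 degrees falls by itself onto its -x side; it then lies 90 mm high, lid towards the robot.
- box_b_foot (a point): Middle of the unstamped box's near (-x) bottom edge, which stays on the table. Pulled towards the robot near the top of its far side, the box pivots here, hardly sliding, and past about 36 degrees falls by itself onto its -x side; it then lies 90 mm high, lid towards the robot.
- line: Dispatch line: red tape stuck flat on the table between the boxes, 340 mm long (its x, roughly away from the robot) and 60 mm wide (its y); no height to speak of. Origin: its middle.
- line_end (a point): Point on the table on the tape's long axis, 250 mm from its middle on the side away from the robot.
- jar: Bystander: amber jar with black cap, 80 mm across, 95 mm tall, left of the work. Origin: centre of its underside.
- beaker: Bystander: open glass beaker, 80 mm across, 110 mm tall, right of the work. Origin: centre of its underside.
- scale: Bystander: flat pocket scale, 130 (x) by 100 (y) by 21 mm, beyond the far end of the tape. Origin: centre of its underside.
- bottle: Bystander: small white bottle, 44 mm across, 110 mm tall, beyond the left box. Origin: centre of its underside.
Not all that is in view belongs to the job. What is shaped like the box_b but pink is not meant.

How it is judged (in metres and radians):
On the way, in this order (a step that is already met when the one before it is completed fails the run):
1. one box lies on its side, underside away from the robot (((angle between box_a's own z axis and vertical between 1.42 and 1.72 rad and z of line_end in the frame of box_a below -0.05 m) or (angle between box_b's own z axis and vertical between 1.42 and 1.72 rad and z of line_end in the frame of box_b below -0.05 m))), for 0.2 s.
2. both boxes lie on their sides, undersides away from the robot (angle between box_a's own z axis and vertical between 1.42 and 1.72 rad and z of line_end in the frame of box_a below -0.05 m and angle between box_b's own z axis and vertical between 1.42 and 1.72 rad and z of line_end in the frame of box_b below -0.05 m), for 0.2 s.
3. the stamped box, lying, has its middle over the tape (angle between box_a's own z axis and vertical between 1.42 and 1.72 rad and z of line_end in the frame of box_a below -0.05 m and y of box_a_mid in the frame of line between -0.03 and 0.03 m and x of box_a_mid in the frame of line between -0.15 and 0.15 m), for 0.2 s.
At the end, for the whole second after the job is handed in: Both boxes lie on their sides (within 8 degrees), undersides facing away from the robot, at rest; the middle of the stamped box is over the tape (within 30 mm of its centre line and 150 mm of its middle along it); the unstamped box is off the line (its middle over 60 mm from the centre line) (all of step 3 and angle between box_b's own z axis and vertical between 1.42 and 1.72 rad and z of line_end in the frame of box_b below -0.05 m and not (y of box_b_mid in the frame of line between -0.06 and 0.06 m and x of box_b_mid in the frame of line between -0.15 and 0.15 m) and linear speed of each of box_a, box_b below 0.02 m/s); the robot touches nothing.
It fails at once if a box is lifted or carried: its near bottom edge rises more than 25 mm off the table (height (world z) of any of box_a_foot, box_b_foot above 0.025 m).
It fails at once if a box is pinched or pressed by the fingers with more than 30 N (contact force between the fingers and box_a above 30 N or contact force between the fingers and box_b above 30 N).
It fails at once if the unstamped box is pushed onto the line (y of box_b_mid in the frame of line between -0.05 and 0.05 m and x of box_b_mid in the frame of line between -0.15 and 0.15 m).
It fails at once if a bystander is moved more than 25 mm or tipped (distance of any of jar, beaker, scale, bottle from where it was at the start of the episode above 0.025 m or angle between any of jar, beaker, scale, bottle's own z axis and vertical above 0.3 rad).
It also fails if it takes over 54 s, if anything falls off the work surface, if the arm or the gripper's body presses on something with over 40 N, if the wrist force passes 120 N, or if a joint passes its speed limit or range.

### The arm

A 7-joint arm with a two-finger parallel gripper is mounted at the origin on the work surface. World frame = base frame: x ahead of the robot, y to its left, z up, the work surface at z = 0. Lengths are in mm, angles in rad, forces in N, time in s.
With the tool pointing down it reaches from about 400 to 875 mm from the base axis. Payload 4.4 kg.
Tool frame: the origin (TCP) lies at the very end of the fingers, on their centre line; the grasp point (between the pads) lies 19 mm behind it; z points along the fingers, y is the direction in which the jaws open and shut (so a half turn about z gives the same grasp; the last joint's range is limited). The gripper opens to 85 mm and grips with 20 to 120 N. Pads are 22 mm wide; open, the fingers measure 114 mm over their backs; the gripper's body (76 mm by 85 mm) begins 54 mm behind the grasp point. The pads swing forward as they close: fully open they stand 13 mm farther back than shut.
Start: joints at [1.141, 0.628, 0.038, 1.517, -0.027, 0.996, -0.02], TCP at [231.316, -607.462, 231.313] pointing down, gripper open.
Joint ranges: [-3.06, 3.06], [-0.37, 2.12], [-1.25, 1.32], [0.18, 2.47], [-1.1, 4.24], [0.23, 1.98], [-2.94, 2.94]. Speed limits (rad/s): [2.57, 2.57, 3.14, 3.14, 3.14, 3.14, 3.14].

### API

Orientations are given as [roll, pitch, yaw] about the fixed x, y, z axes, in that order (R = Rz(yaw) Ry(pitch) Rx(roll)).
In Python, from cell import ctrl gives the robot as it stands.
- The arm moves only by the shell command python3 -m pendant 'ROWS'. ROWS is JSON, a list of rows, each a list of 7 numbers: the shift along the world's x, y, z in m, then the turn, a rotation vector about the world's x, y, z in rad, then the opening, from -1 (shut) to 1 (fully open). A call has 1 to 8 rows; each row is the pose to reach, as a shift and turn from the pose commanded when the call began; what a row does not reach only later rows make up. A row lasts 1/10 s, in which the tool goes at most 50 mm and 8.59 degrees, less where a joint would pass 70% of its speed; a pose out of reach is approached as far as the arm can. A call with a gripper value outside its range is refused whole. The fingers move at their own pace and stop on an object; the grip force is fixed at half the most. Time passes only in rows, so rows that repeat a pose let the fingers close. It gives the time, the measured TCP pose, the force and the opening at its end, in the units of the state.
- ctrl.read_state(): the state, without advancing time (a new reading comes with each control period).
- ctrl.get_image(name): name is "scene" or "side" or "wrist"; returns the picture (384x512x3 uint8, blue, green, red); there is no depth.
- ctrl.get_calibration(name): a dict with "fx", "fy", "cx", "cy" (pixels), "R" (3x3) and "t" (3): a world point X has camera coordinates R X + t. Camera axes: x right, y down, z forward; pixel columns grow to the right and rows downward; lengths in mm; the calibration is good to about 2 mm. A picture is of the moment at which its call begins: read the wrist's pose just before it. get_calibration takes no time and is no camera call; for the wrist camera it gives the pose at the moment of the call.
- ctrl.finish_job(): hands the job in, once; it reports no verdict.
The state is a dict: "clock": time; "qpos": joint angles; "qd": joint speeds; "tau": joint torques, N m; "eef_pos": TCP position; "tool_rot": TCP orientation; "force": force on the tool from outside, world axes, zero at the start; "torque": the same for the moment, N m; "width": finger opening in mm.
Only numpy, scipy, OpenCV 4.12 (cv2) and the standard library are available. Lean on these libraries where they do the work, as an engineer would, in place of code of your own. Each camera call takes 0.05 s, during which the arm holds its last target. There are 200 camera calls.

## Working session

There is one attempt and no reset: what is moved stays moved. The work goes in short steps, Python scripts to look and compute and a shell command to move; the robot and the scene stay as the last step left them, time stands still between calls to the robot, and variables do not carry over. Pictures are saved under pics/ and viewed, about 8 in all and at most 12, crops included, and the job is handed in when it is done.

```bash
ls; mkdir -p pics; python3 - <<'E'
from cell import ctrl
import cv2,numpy as np
a=ctrl.get_image("scene");b=ctrl.get_image("side")
cv2.imwrite("pics/scene0.png",a);cv2.imwrite("pics/side0.png",b)
for n in("scene","side"):
    c=ctrl.get_calibration(n);R=np.array(c["R"]);print(n,c["fx"],c["cx"],c["cy"],(-R.T@np.array(c["t"])).round(),R.round(2).tolist())
print(ctrl.read_state())
E
```

```text
pics
scene 392.0684275213697 252.61798435519802 194.9430356344031 [1135.  805.  881.] [[-0.84, 0.54, -0.01], [0.36, 0.55, -0.76], [-0.4, -0.64, -0.65]]
side 361.1708476599307 252.4299349085936 187.36715106951834 [254. 721. 711.] [[-0.88, -0.47, -0.01], [-0.29, 0.56, -0.78], [0.37, -0.68, -0.63]]
{'clock': 0.1, 'qpos': array([ 1.14121279,  0.62922472,  0.03843832,  1.51825094, -0.02700859,
        0.99628773, -0.01995817]), 'qd': array([-1.98940288e-03, -1.97095584e-03, -5.22259998e-04, -3.95373332e-03,
        2.22109261e-03,  3.18814726e-04,  6.71195463e-06]), 'tau': array([ 3.35063152e-03, -5.64528680e+01,  1.23046372e+00, -1.93974084e+01,
        1.12416645e-02,  5.34280800e-03, -5.52901486e-05]), 'eef_pos': array([ 231.1199415 , -606.94073809,  230.50510934]), 'tool_rot': array([-3.13993943e+00,  3.48882071e-06,  3.63826288e-01]), 'force': array([0.29140728, 0.68571372, 0.50800819]), 'torque': array([0.0020186 , 0.00317279, 0.04127312]), 'width': 85.25412349825338}
```

View pics/scene0.png

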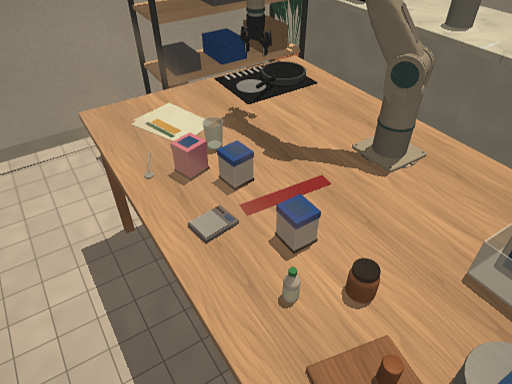

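View pics/side0.png

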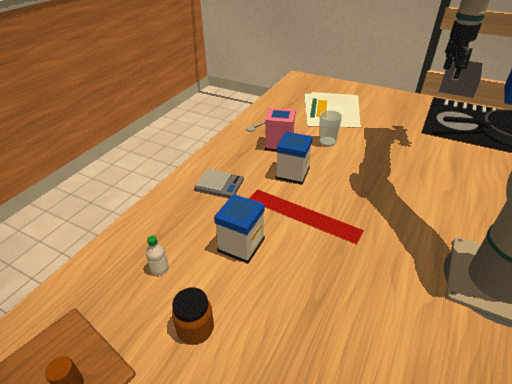

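The scene view shows the tape (285,195), left box (298,222), right box (236,165), pink decoy (189,156), scale (213,223), bottle (291,287), jar (363,281) and beaker (213,132). The side view agrees. Next I measure them.

```bash
cat > h.py <<'E'
import cv2,numpy as np
from cell import ctrl
def cal(n):
    c=ctrl.get_calibration(n);K=np.array([[c["fx"],0,c["cx"]],[0,c["fy"],c["cy"]],[0,0,1]])
    return K,np.array(c["R"]),np.array(c["t"])
def cast(c,uv,z):
    K,R,t=c;uv=np.atleast_2d(np.array(uv,float))
    d=(R.T@np.linalg.inv(K)@np.c_[uv,np.ones(len(uv))].T).T;o=-R.T@t
    return o+d*((z-o[2])/d[:,2])[:,None]
def mask(img,lo,hi):return cv2.inRange(cv2.cvtColor(img,cv2.COLOR_BGR2HSV),np.array(lo),np.array(hi))
def blobs(m,amin):
    cs,_=cv2.findContours(m,cv2.RETR_EXTERNAL,cv2.CHAIN_APPROX_NONE)
    return [c for c in cs if cv2.contourArea(c)>amin]
E
python3 - <<'E'
from h import *
for n,f in(("scene","scene0"),("side","side0")):
    im=cv2.imread(f"pics/{f}.png");c=cal(n);print(n)
    m=mask(im,(0,190,60),(5,255,255))|mask(im,(174,190,60),(180,255,255))
    for b in blobs(m,300):
        p=cast(c,b[:,0,:],0)[:,:2].astype(np.float32);print(" tape",cv2.minAreaRect(p))
    hsv=cv2.cvtColor(im,cv2.COLOR_BGR2HSV)
    m=mask(im,(105,150,50),(125,255,255))
    for b in blobs(m,200):
        x,y,w,h=cv2.boundingRect(b)
        if y<110: continue
        mm=np.zeros_like(m);cv2.drawContours(mm,[b],-1,255,-1)
        v=hsv[...,2][mm>0];th,_=cv2.threshold(v,0,255,cv2.THRESH_OTSU)
        top=((mm>0)&(hsv[...,2]>th)).astype(np.uint8)*255
        for q in blobs(top,150):
            p=cast(c,q[:,0,:],125)[:,:2].astype(np.float32);print(" lid",th,(x,y,w,h),cv2.minAreaRect(p))
pts={"scene":dict(jar=(362,297),bottle=(291,301),beaker=(213,147),scale=(213,226),pink=(189,175)),
"side":dict(jar=(193,336),bottle=(158,272),beaker=(331,142),scale=(218,185))}
for n in pts:
    for k,v in pts[n].items():print(n,k,cast(cal(n),v,0)[0].round())
E
```

```text
scene
side
 tape ((490.3706359863281, -6.975444793701172), (57.14093780517578, 336.89111328125), 85.78550720214844)
 lid 126.0 (215, 194, 49, 40) ((587.3396606445312, 177.4954833984375), (87.62650299072266, 90.86065673828125), 0.7799936532974243)
 lid 105.0 (277, 132, 35, 25) ((591.0535888671875, -169.8057403564453), (87.45278930664062, 92.28707885742188), 8.148436546325684)
scene jar [572. 442.   0.]
scene bottle [737. 351.  -0.]
scene beaker [ 568. -400.    0.]
scene scale [778.  -5.   0.]
scene pink [ 728. -285.    0.]
side jar [554. 441.   0.]
side bottle [725. 345.   0.]
side beaker [ 542. -414.   -0.]
side scale [777.  -9.   0.]
```

```bash
python3 -m pendant '[[0.436,0.448,0.03,0,0,-0.22,-1],[0.436,0.448,0.03,0,0,-0.22,-1],[0.436,0.448,0.03,0,0,-0.22,-1],[0.436,0.448,0.03,0,0,-0.22,-1],[0.436,0.448,0.03,0,0,-0.22,-1],[0.436,0.448,0.03,0,0,-0.22,-1],[0.436,0.448,0.03,0,0,-0.22,-1],[0.436,0.448,0.03,0,0,-0.22,-1]]'
```

```text
clock: 0.9
eef_pos: [510.9, -319.3, 250.3]
tool_rot: [-3.141, 0.001, 0.144]
force: [0.5, -0.5, -0.2]
width: -0.2
```

```bash
python3 -m pendant '[[0.157,0.16,0.01,0,0,0,-1],[0.157,0.16,0.01,0,0,0,-1],[0.157,0.16,0.01,0,0,0,-1],[0.157,0.16,0.01,0,0,0,-1],[0.157,0.16,0.01,0,0,0,-1],[0.157,0.16,0.01,0,0,0,-1],[0.157,0.16,0.01,0,0,0,-1]]'; python3 - <<'E'
from h import *
cv2.imwrite("pics/s1.png",ctrl.get_image("scene"))
im=cv2.imread("pics/scene0.png");c=cal("scene")
for b in blobs(mask(im,(0,150,60),(5,255,255))|mask(im,(172,150,60),(180,255,255)),300):
    print("tape",cv2.boundingRect(b),cv2.minAreaRect(cast(c,b[:,0,:],0)[:,:2].astype(np.float32)))
hsv=cv2.cvtColor(im,cv2.COLOR_BGR2HSV);print(hsv[195,287],hsv[210,298],hsv[150,236])
E
```

```text
clock: 1.6
eef_pos: [666.5, -160.9, 259.6]
tool_rot: [3.141, 0.002, 0.145]
force: [-1.1, -1.1, 0.7]
width: 0.1
tape (240, 175, 91, 40) ((490.94989013671875, -5.730121612548828), (58.21229553222656, 336.3336486816406), 85.79596710205078)
[  2 171 148] [108  93 107] [108  80 108]
```

View pics/s1.png

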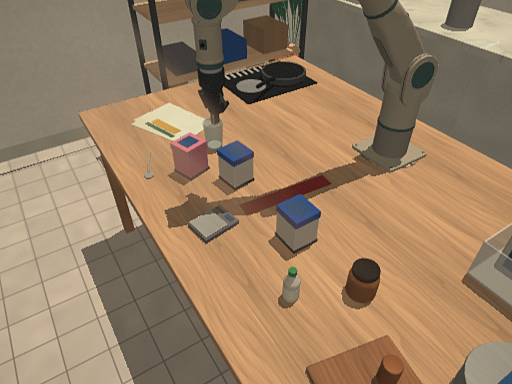

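The tip sits above and behind the right box, at about (215,115). Descending behind it.

```bash
python3 -m pendant '[[0,0,-0.05,0,0,0,-1],[0,0,-0.10,0,0,0,-1],[0,0,-0.15,0,0,0,-1],[0,0,-0.157,0,0,0,-1],[0,0,-0.157,0,0,0,-1]]'; python3 - <<'E'
from h import *
cv2.imwrite("pics/w2.png",np.hstack([ctrl.get_image("scene")[60:260,120:400],ctrl.get_image("side")[60:260,180:460]]))
E
```

```text
clock: 2.15
eef_pos: [665.5, -162.6, 102.8]
tool_rot: [-3.141, 0.003, 0.142]
force: [0.3, 0.8, 1.1]
width: -0.0
```

View pics/w2.png

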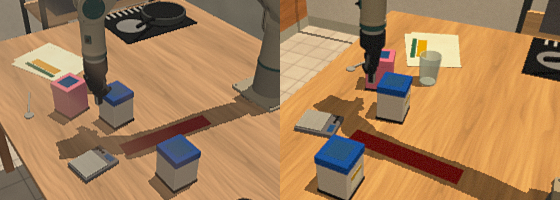

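Clear behind the box, no contact. Now a slow pull.

```bash
python3 -m pendant '[[-0.01,-0.001,0,0,0,0,-1],[-0.02,-0.003,0,0,0,0,-1],[-0.03,-0.004,0,0,0,0,-1],[-0.04,-0.006,0,0,0,0,-1],[-0.05,-0.007,0,0,0,0,-1],[-0.06,-0.008,0,0,0,0,-1],[-0.068,-0.01,0,0,0,0,-1],[-0.076,-0.011,0,0,0,0,-1]]'; python3 - <<'E'
from h import *
cv2.imwrite("pics/w3.png",np.hstack([ctrl.get_image("scene")[60:260,120:400],ctrl.get_image("side")[60:260,180:460]]))
E
```

```text
clock: 3.05
eef_pos: [592.0, -172.3, 105.0]
tool_rot: [3.141, -0.004, 0.144]
force: [5.7, 2.7, 16.7]
width: 0.1
```

View pics/w3.png

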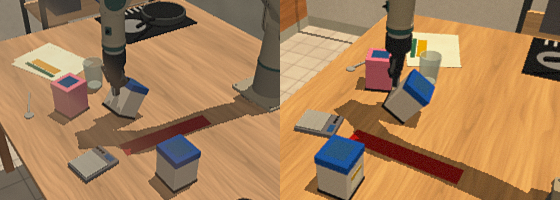

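The box is tipped about 35° and leaning against the tip. The upward force is growing, so I move up while pulling on.

```bash
python3 -m pendant '[[-0.004,-0.001,0.006,0,0,0,-1],[-0.010,-0.001,0.012,0,0,0,-1],[-0.018,-0.003,0.016,0,0,0,-1],[-0.026,-0.004,0.018,0,0,0,-1],[-0.026,-0.004,0.018,0,0,0,-1]]'; python3 - <<'E'
from h import *
cv2.imwrite("pics/w4.png",np.hstack([ctrl.get_image("scene")[60:260,120:400],ctrl.get_image("side")[60:260,180:460]]))
E
```

```text
clock: 3.65
eef_pos: [562.9, -176.8, 121.6]
tool_rot: [-3.141, 0.002, 0.142]
force: [-0.1, -1.1, 0.3]
width: 0.1
```

View pics/w4.png

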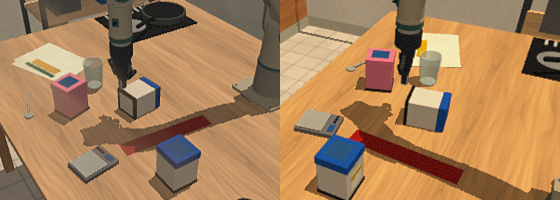

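Right box is down, lid towards the robot. Up and over to the left box.

```bash
python3 -m pendant '[[0,0,0.05,0,0,0,-1],[0,0,0.1,0,0,0,-1],[0,0,0.14,0,0,0,-1],[0.1,0.355,0.14,0,0,-0.13,-1],[0.1,0.355,0.14,0,0,-0.13,-1],[0.1,0.355,0.14,0,0,-0.13,-1],[0.1,0.355,0.14,0,0,-0.13,-1],[0.1,0.355,0.14,0,0,-0.13,-1]]'; python3 - <<'E'
from h import *
for n in ("scene",):
    a=ctrl.get_image(n);cv2.imwrite("pics/g5.png",a)
    for b in blobs(mask(a,(40,60,30),(90,255,255)),8): print(n,cv2.boundingRect(b),cv2.contourArea(b))
E
```

```text
clock: 4.55
eef_pos: [633.2, 66.8, 261.4]
tool_rot: [-3.142, -0.0, 0.014]
force: [1.0, -0.3, 0.4]
width: 0.3
scene (289, 267, 8, 10) 55.5
scene (148, 123, 25, 14) 30.5
scene (378, 121, 35, 11) 18.5
scene (251, 89, 28, 7) 30.5
scene (420, 61, 15, 26) 144.5
scene (269, 11, 20, 29) 318.5
scene (383, 0, 36, 17) 15.5
```

The right box shows no green, so the left box should be the stamped one. I'll check that once it is down.

```bash
python3 -m pendant '[[0.030,0.111,0,0,0,0,-1],[0.030,0.111,0,0,0,0,-1],[0.030,0.111,0,0,0,0,-1],[0.030,0.111,-0.05,0,0,0,-1],[0.030,0.111,-0.1,0,0,0,-1],[0.030,0.111,-0.15,0,0,0,-1],[0.030,0.111,-0.157,0,0,0,-1],[0.030,0.111,-0.157,0,0,0,-1]]'
```

```text
clock: 5.4
eef_pos: [662.0, 175.0, 103.3]
tool_rot: [3.141, 0.003, 0.014]
force: [0.5, 0.2, 0.7]
width: -0.1
```

Same pull as before, rising along the way to keep the force low.

```bash
python3 -m pendant '[[-0.012,0,0,0,0,0,-1],[-0.024,0,0.002,0,0,0,-1],[-0.034,0,0.005,0,0,0,-1],[-0.044,0,0.009,0,0,0,-1],[-0.054,0,0.013,0,0,0,-1],[-0.064,0,0.018,0,0,0,-1],[-0.074,0,0.022,0,0,0,-1],[-0.082,0,0.024,0,0,0,-1]]'
```

```text
clock: 6.2
eef_pos: [579.2, 175.5, 128.7]
tool_rot: [3.141, 0.001, 0.014]
force: [-0.2, -0.2, -0.6]
width: 0.2
```

```bash
python3 -m pendant '[[-0.01,0,0.01,0,0,0,-1],[-0.02,0,0.01,0,0,0,-1],[-0.02,0,0.06,0,0,0,-1],[-0.02,0,0.11,0,0,0,-1],[-0.02,0,0.16,0,0,0,-1]]'; python3 - <<'E'
from h import *
a=ctrl.get_image("scene");b=ctrl.get_image("side");cv2.imwrite("pics/sc6.png",a);cv2.imwrite("pics/si6.png",b)
cv2.imwrite("pics/w6.png",np.hstack([cv2.resize(x,None,fx=1.33,fy=1.33) for x in(a[100:300,150:450],b[100:300,180:480])]))
E
```

```text
clock: 6.7
eef_pos: [559.7, 175.4, 289.9]
tool_rot: [3.141, 0.001, 0.014]
force: [1.0, 0.2, 0.4]
width: -0.2
```

View pics/w6.png

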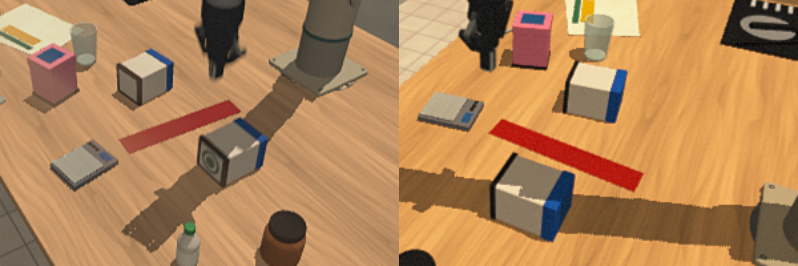

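Left box lies with the green stamp facing the camera, at crop (210,160). The right box lies too, with no stamp. Next I locate the stamped box.

```bash
python3 - <<'E'
from h import *
P=np.array([(517,153),(577,171),(555,202),(493,184)],float)
P[:,0]=(P[:,0]-399)/1.33+180;P[:,1]=P[:,1]/1.33+100
q=cast(cal("side"),P,90);print(q.round(),q.mean(0).round())
P=np.array([(197,151),(242,119),(264,137),(225,170)],float)/1.33+[150,100]
q=cast(cal("scene"),P,90);print(q.round(),q.mean(0).round())
cv2.imwrite("pics/z7.png",cv2.resize(np.hstack([cv2.imread("pics/si6.png")[195:295,235:325],cv2.imread("pics/sc6.png")[170:270,280:370]]),None,fx=4,fy=4,interpolation=cv2.INTER_CUBIC))
E
```

```text
[[534. 127.  90.]
 [417. 120.  90.]
 [425. 205.  90.]
 [536. 217.  90.]] [478. 167.  90.]
[[581. 168.  90.]
 [425. 138.  90.]
 [426. 214.  90.]
 [567. 247.  90.]] [500. 192.  90.]
```

View pics/z7.png

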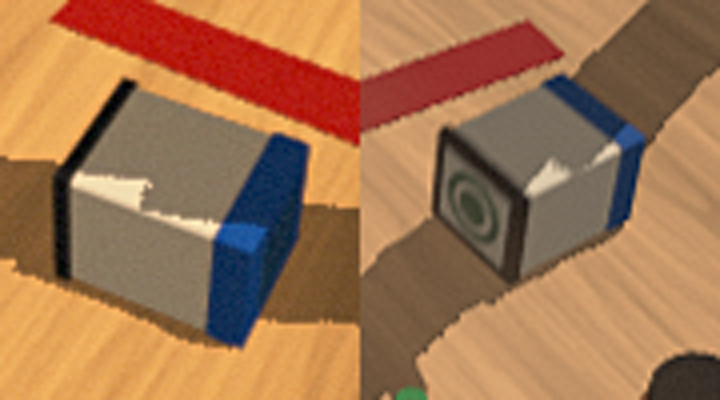

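```bash
python3 - <<'E'
from h import *
for n,p,o in(("side",[(130,80),(308,143),(268,229),(58,175)],(235,195)),("scene",[(80,128),(200,78),(283,130),(162,195)],(280,170))):
    q=cast(cal(n),np.array(p)/4+o,90);print(q.round()[:,:2].tolist(),q.mean(0).round())
E
```

```text
[[536.0, 128.0], [419.0, 129.0], [415.0, 201.0], [538.0, 219.0]] [477. 169.  90.]
[[545.0, 131.0], [431.0, 135.0], [419.0, 216.0], [540.0, 221.0]] [484. 176.  90.]
```

Middle is about (480,174), yaw about 0, +y face at about 221. I turn the jaws along x and half open them, so two fingers push flat on the +y face.

```bash
python3 -m pendant '[[-0.078,0.09,-0.05,0,0,-0.14,0.1],[-0.078,0.09,-0.05,0,0,-0.28,0.1],[-0.078,0.09,-0.05,0,0,-0.42,0.1],[-0.078,0.09,-0.05,0,0,-0.56,0.1],[-0.078,0.09,-0.05,0,0,-0.7,0.1],[-0.078,0.09,-0.05,0,0,-0.84,0.1],[-0.078,0.09,-0.05,0,0,-0.98,0.1],[-0.078,0.09,-0.05,0,0,-1.12,0.1]]'; python3 -m pendant '[[0,0,0,0,0,-0.14,0.1],[0,0,0,0,0,-0.28,0.1],[0,0,0,0,0,-0.42,0.1],[0,0,0,0,0,-0.46,0.1],[0,0,0,0,0,-0.46,0.1]]'; python3 -c "
from cell import ctrl;print(ctrl.read_state()['qpos'])"
```

```text
clock: 7.6
eef_pos: [482.0, 265.1, 238.0]
tool_rot: [3.141, 0.001, -1.109]
force: [-0.0, 0.5, 0.3]
width: 47.0
clock: 8.1
eef_pos: [481.9, 265.5, 237.2]
tool_rot: [3.141, -0.004, -1.566]
force: [-0.6, -0.1, -1.4]
width: 46.9
[-1.20449476  0.73770859  1.13081984  1.80745205 -0.74673421  1.10169293
 -2.93993494]
```

Joint 7 is at its range end, so I go round the other way, to yaw +1.57, which gives the same geometry.

```bash
for i in 1; do python3 -m pendant '[[0,0,0,0,0,0.14,0.1],[0,0,0,0,0,0.28,0.1],[0,0,0,0,0,0.42,0.1],[0,0,0,0,0,0.56,0.1],[0,0,0,0,0,0.7,0.1],[0,0,0,0,0,0.84,0.1],[0,0,0,0,0,0.98,0.1],[0,0,0,0,0,1.12,0.1]]'; python3 -m pendant '[[0,0,0,0,0,0.14,0.1],[0,0,0,0,0,0.28,0.1],[0,0,0,0,0,0.42,0.1],[0,0,0,0,0,0.56,0.1],[0,0,0,0,0,0.7,0.1],[0,0,0,0,0,0.84,0.1],[0,0,0,0,0,0.98,0.1],[0,0,0,0,0,1.12,0.1]]';python3 -m pendant '[[0,0,0,0,0,0.14,0.1],[0,0,0,0,0,0.28,0.1],[0,0,0,0,0,0.42,0.1],[0,0,0,0,0,0.56,0.1],[0,0,0,0,0,0.7,0.1],[0,0,0,0,0,0.84,0.1],[0,0,0,0,0,0.9,0.1],[0,0,0,0,0,0.9,0.1]]';done; python3 -c "
from cell import ctrl;print(ctrl.read_state()['qpos'])"
```

```text
clock: 8.9
eef_pos: [482.4, 265.5, 238.6]
tool_rot: [-3.14, 0.0, -0.439]
force: [0.5, 0.3, 0.3]
width: 46.7
clock: 9.7
eef_pos: [482.5, 265.5, 238.9]
tool_rot: [-3.141, -0.002, 0.681]
force: [0.1, -0.1, 0.4]
width: 46.9
clock: 10.5
eef_pos: [482.7, 265.4, 239.1]
tool_rot: [3.14, -0.002, 1.575]
force: [0.5, -0.2, 0.3]
width: 47.1
[-0.71277593  0.48465881  0.23678391  1.79426644 -0.14368718  0.87753029
 -0.40641155]
```

```bash
python3 -m pendant '[[0,0,-0.05,0,0,0,0.1],[0,0,-0.1,0,0,0,0.1],[0,0,-0.15,0,0,0,0.1],[0,0,-0.2,0,0,0,0.1],[0,0,-0.202,0,0,0,0.1],[0,0,-0.202,0,0,0,0.1]]'; python3 -m pendant '[[0,-0.01,0,0,0,0,0.1],[0,-0.02,0,0,0,0,0.1],[0,-0.03,0,0,0,0,0.1],[0,-0.036,0,0,0,0,0.1],[0,-0.042,0,0,0,0,0.1],[0,-0.048,0,0,0,0,0.1],[0,-0.056,0,0,0,0,0.1],[0,-0.064,0,0,0,0,0.1]]'
```

```text
clock: 11.1
eef_pos: [482.5, 265.2, 36.6]
tool_rot: [-3.14, 0.0, 1.573]
force: [0.4, 0.5, 0.6]
width: 46.9
clock: 11.9
eef_pos: [482.7, 201.1, 36.4]
tool_rot: [-3.142, -0.0, 1.574]
force: [0.1, 2.4, 2.0]
width: 46.9
```

Pushing gently at about 2 N. Carry on for most of the way, then look.

```bash
python3 -m pendant '[[0,-0.015,0,0,0,0,0.1],[0,-0.03,0,0,0,0,0.1],[0,-0.045,0,0,0,0,0.1],[0,-0.06,0,0,0,0,0.1],[0,-0.075,0,0,0,0,0.1],[0,-0.09,0,0,0,0,0.1],[0,-0.1,0,0,0,0,0.1],[0,-0.11,0,0,0,0,0.1]]'; python3 - <<'E'
from h import *
cv2.imwrite("pics/z8.png",np.hstack([cv2.resize(ctrl.get_image(n)[100:290,180:380],None,fx=2,fy=2) for n in("scene","side")]))
E
```

```text
clock: 12.7
eef_pos: [482.3, 90.2, 36.4]
tool_rot: [-3.141, 0.0, 1.573]
force: [-0.1, 1.0, 1.2]
width: 46.7
```

View pics/z8.png

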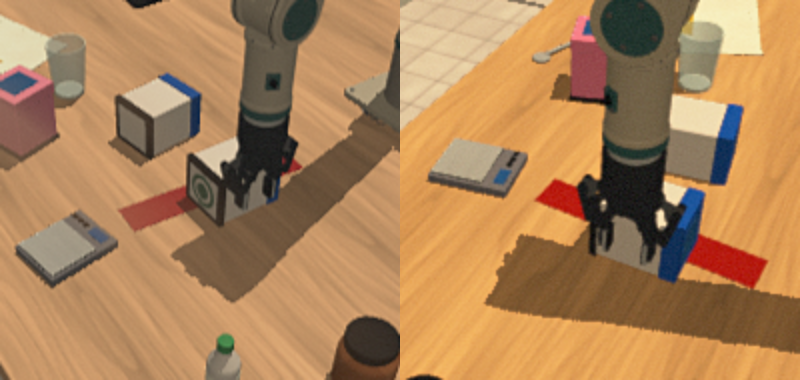

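The box slides straight, fingers flat on its side, half over the tape. Push the last 36 mm, back off and lift clear.

```bash
python3 -m pendant '[[0,-0.01,0,0,0,0,0.1],[0,-0.02,0,0,0,0,0.1],[0,-0.03,0,0,0,0,0.1],[0,-0.036,0,0,0,0,0.1],[0,-0.036,0,0,0,0,0.1]]'; python3 -m pendant '[[0,0.02,0,0,0,0,0.1],[0,0.06,0,0,0,0,0.1],[0,0.11,0,0,0,0,0.1],[0,0.16,0.03,0,0,0,0.1],[0,0.2,0.06,0,0,0,0.1],[0,0.2,0.1,0,0,0,0.1],[0,0.2,0.14,0,0,0,0.1]]'; python3 - <<'E'
from h import *
cv2.imwrite("pics/z9.png",np.hstack([cv2.resize(ctrl.get_image(n)[110:250,200:330],None,fx=3,fy=3) for n in("scene","side")]))
E
```

```text
clock: 13.3
eef_pos: [482.7, 53.9, 36.5]
tool_rot: [-3.141, 0.001, 1.572]
force: [0.3, 0.3, -0.0]
width: 47.1
clock: 14.0
eef_pos: [481.9, 258.3, 177.8]
tool_rot: [-3.141, -0.0, 1.579]
force: [1.2, -0.4, -1.2]
width: 46.8
```

View pics/z9.png

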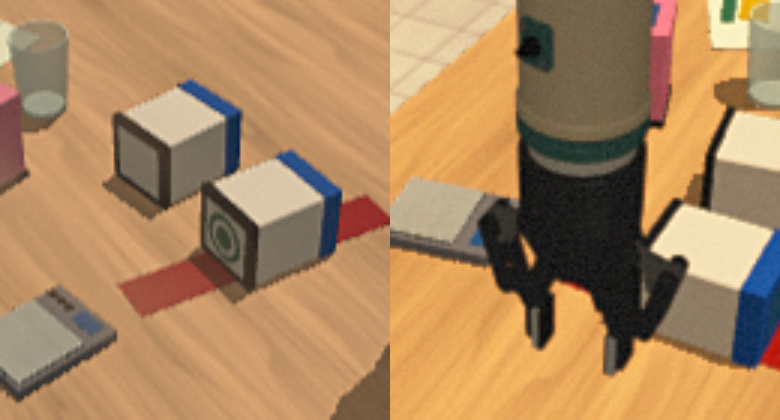

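```bash
python3 - <<'E'
from h import *
f=lambda p,z:cast(cal("scene"),np.array(p)/3+[200,110],z)[:,:2].round()
q=f([(203,183),(288,150),(340,187),(256,226)],90);print(q.tolist(),q.mean(0)); print(f([(247,292),(204,248)],0).tolist())
q=f([(115,111),(190,80),(241,112),(166,147)],90);print(q.tolist(),q.mean(0))
E
```

```text
[[541.0, -51.0], [424.0, -49.0], [418.0, 38.0], [536.0, 42.0]] [479.75  -5.  ]
[[544.0, 43.0], [542.0, -45.0]]
[[549.0, -227.0], [436.0, -235.0], [424.0, -142.0], [538.0, -131.0]] [ 486.75 -183.75]
```

Stamped box middle is at (480,-5), within about 1 mm of the tape's centre line. The other box is about 178 mm off it. The arm is clear, so I hand in.

```bash
python3 -c "
from cell import ctrl;print(ctrl.read_state()['force'],ctrl.finish_job())"
```

```text
the job is handed in; nothing more can be done
[ 1.29380641 -0.58938258 -0.34503217] None
```

Both boxes are tipped towards the robot and lie on their sides, undersides facing away. The stamped box, which stood on the left, is pushed onto the red line. I handed the job in at about 14 s; no verdict was reported.

- **Stamped box:** in the last pictures its middle is at about (480, -5) mm, about 1 mm from the tape's centre line and 11 mm from its middle along it. The green ring is visible on the far side.
- **Unstamped box:** its middle is at about (487, -184) mm, about 178 mm off the line.
- **Forces:** the highest I read was about 18 N at the wrist, while tipping the first box. Readings came only at the end of each move, so brief peaks in between were not seen. The push read about 2 N, and the arm was clear at the end.
- **Bystanders:** I did not re-measure them. The arm was not moved against any of them, and those in view looked in place.
- **Joint 7:** while turning the gripper it reached the edge of its range (-2.9399 against -2.94). I turned back and went round the other way.

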